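Chock a rocking stool-seat blank on the surface plate

TASK

The round stool-seat blank on the surface plate is out of flat: its underside stands clear of the plate somewhere along the right-hand part of its rim. Press gently on the top there with closed fingers, in one place after another, until the blank rocks, see which way it tilts, and let it come back. Then slide the long wedge, thin end first, under the loose side until it is just snug, without lifting, shoving or forcing the blank; let go and press the blank down firmly above the wedge (about 6 N, never over 25 N) to prove that it no longer rocks. Leave the wedge snug there; leave the short wedge and the green tin alone.

Things in the scene. Friction and masses are not known exactly. Their poses are not given: they have to be found in the camera images.
- plate: cast-iron surface plate, 400 (x) x 500 (y) x 40 mm, fixed on the saw table, its ground top at z = 0.040. Origin: centre of its underside; z up, y along its length.
- seat_blank: loose round wooden stool-seat blank, 200 mm across, 28 mm thick, 0.7 kg, lying level on the plate. Origin: centre of its underside; z up; glue lines along y. Its rim is eased by 2.5 mm at the top. At rest it lies level whichever side is loose, so its pose does not show it; while it is rocked by a light press, its z axis leans about 0.06 rad towards the middle of the loose side (farther over 8 N).
- rim_right (a point): top edge of the rim (blank x = 0, y = -100, z = 28 mm). The middle of the loose side is up to 0.75 rad round the rim from here, either way. Beyond a chord 12 mm off centre the underside curves up to 5.5 to 8 mm clear at the rim; the lean does not tell how much. 1 to 3 N pressed 15 mm inside the rim, within 0.7 rad of that middle, rocks it down 2 to 5 mm; it falls back. Elsewhere it is firm.
- long_wedge: the longer of two wooden wedges, 26 mm wide (x), 100 mm long (y), 30 g, loose on the plate, underside flat. Origin: centre of its underside; thin end y = -50 mm, 4 mm thick there and rising evenly 0.16 mm per mm to 20 mm at the thick end y = +50. Grasp across the width near the thick end (15 mm thick at y = +22 mm).
- wedge_tip (a point): lower edge of the long wedge's thin end, at y = -49 mm, z = 0 of the wedge. Pushed radially under the middle of the loose side the wedge is snug with its tip 7 to 27 mm inside the rim; a push of 1 to 3 N shows it, and over about 4 N it lifts the blank or slides it along. Friction is about 0.6; it stays where it is left.
- short_wedge: the shorter wedge, 26 x 70 x 20 mm, lying at the right edge of the surface plate; leave it alone. Origin: centre of its underside.
- wax_tin: green wax tin, 71 mm across, 36 mm high, on the saw table left of the plate; leave it alone. Origin: centre of its underside.

How it is judged:
By the outcome, as a careful person would: the job done as asked, in the order asked, and still so for the second after the job is handed in, with the robot touching nothing.
It also fails if it takes over 72 s, if anything falls off the work surface, if the arm or the gripper's body presses on something with over 40 N, if the wrist force passes 120 N, or if a joint passes its speed limit or range.

ROBOT

A 6-joint arm with a two-finger parallel gripper is mounted at the origin on a cart in front of the work surface, level with it; the furniture and walls round the work are solid. World frame = base frame: x ahead of the robot, y to its left, z up, the work surface at z = 0. Lengths are in m, angles in rad, forces in N, time in s.
With the tool pointing down it reaches from about 0.325 to 0.9 m from the base axis. Payload 3.5 kg.
Tool frame: the origin (TCP) lies on the mounting face of the last link; the fingertips stand 173 mm ahead of it and the grasp point (between the pads) lies 155 mm ahead of it (ctrl.tip_reach is the distance from the TCP to the fingertips, in m); z points along the fingers, y is the line along which they close (so a half turn about z gives the same grasp; the last joint's range is limited). The gripper opens to 85 mm and grips with 20 to 120 N. Pads are 22 mm wide; open, the fingers measure 114 mm over their backs; the gripper's body (76 mm by 85 mm) begins 54 mm behind the grasp point. The pads swing forward as they close: fully open they stand 13 mm farther back than shut.
Start: joints at [-1.271, 0.276, -0.026, 1.268, 0, 1.467], TCP at [0.245, -0.575, 0.405] pointing down, gripper open.
Joint ranges: [-3.12, 3.12], [-0.85, 1.88], [-1.08, 1.24], [-1.95, 2.15], [-1.57, 1.53], [-3.14, 3.14]. Speed limits (rad/s): [2.57, 2.57, 3.14, 3.14, 3.14, 3.14].

INTERFACE

Orientations are given as a 3x3 rotation matrix whose columns are the frame's x, y, z axes.
In Python, from station import ctrl gives the robot as it stands. The module is installed in compiled form; this text tells all that it offers.
- The arm moves only by the shell command python3 -m crank 'ROWS' [FORCE]. ROWS is a JSON object whose one key "series" holds a list of rows, each a list of 7 numbers: the shift along the tool's x, y, z in mm, then the turn, a rotation vector about the tool's x, y, z in degrees, then the finger opening in mm, from 0 to 85.4. In form: {"series": [[dx, dy, dz, ax, ay, az, claw], ...]}. A call has 1 to 8 rows; each row is the pose to reach, as a shift and turn from the pose commanded when the call began, along the tool's axes at that moment; what a row does not reach only later rows make up. A row lasts 1/8 s, in which the tool goes at most 62.5 mm and 10.7 degrees, less where a joint would pass 70% of its speed; a pose out of reach is approached as far as the arm can. A call with a gripper value outside its range is refused whole. The fingers move at their own pace and stop on an object; FORCE is the grip in N (left out, the last holds). Time passes only in rows, so rows that repeat a pose let the fingers close. It gives the time, the measured TCP pose, the force, the opening and the grip force at its end, in the units of the state.
- ctrl.get_obs(): the state, without advancing time (a new reading comes with each control period).
- ctrl.camera(name): name is "scene" or "top" or "wrist"; returns (picture, depth): 384x512x3 uint8, red, green, blue; 384x512 float32, m along the optical axis (not along the pixel's ray), 0 where there is no reading.
- ctrl.camera_params(name): a dict with "camera_matrix" (3x3 intrinsics, pixels), "R" (3x3) and "t" (3): a world point X has camera coordinates R X + t; the wrist camera has in their place "tool_from_camera" (4x4, takes a point from camera to tool coordinates, whose origin is the TCP and whose axes are the flange's). Camera axes: x right, y down, z forward; pixel columns grow to the right and rows downward; lengths in m; the calibration is good to about 2 mm. A picture is of the moment at which its call begins: read the wrist's pose just before it. camera_params takes no time and is no camera call.
- ctrl.hand_in(): hands the job in; it is judged then, once.
Trained networks look in the newest picture that a camera, given by its name, has taken for a name from the list of things; names that differ only in an ending like _2 or _b are one class to them, and where a whole thing is asked for, a point or a joint stands for the part that bears it (a point fixed in the world has none). Each returns a list of dicts, best first, with "p" (0 to 1); they miss things now and then, are a little off and sometimes report something else, mostly with a low value. They report only what shows in the picture. A call takes as long as a camera call.
- ctrl.recognise(name, camera): "uv" ([column, row] in pixels, amid what is visible of it).
The state is a dict: "time_s": time; "joint_pos": joint angles; "qvel": joint speeds; "effort": joint torques, N m; "tcp_pos": TCP position; "tool_rot": TCP orientation; "ft_force": force on the tool from outside, world axes, zero at the start; "torque": the same for the moment, N m; "grip_width": finger opening in m; "gripper_force": force on a finger pad.
Only numpy, scipy, OpenCV 4.12 (cv2) and the standard library are available. Lean on these libraries where they do the work, as an engineer would, in place of code of your own. Each camera call takes 0.05 s, during which the arm holds its last target. There are 200 camera calls.

## Working session

There is one attempt and no reset: what is moved stays moved. The work goes in short steps, Python scripts to look and compute and a shell command to move; the robot and the scene stay as the last step left them, time stands still between calls to the robot, and variables do not carry over. Pictures are saved under pics/ and viewed, at most 10 in all, crops included, and the job is handed in when it is done.

```bash
mkdir -p pics; cat > h.py <<'E'
from station import ctrl
import numpy as np, cv2
def snap(n,f=None):
    o=ctrl.get_obs(); p,d=ctrl.camera(n)
    if f: cv2.imwrite('pics/'+f,cv2.cvtColor(p,cv2.COLOR_RGB2BGR))
    return o,p,d
def cam(n,o=None):
    c=ctrl.camera_params(n);K=np.array(c['camera_matrix'])
    if 'R' in c:
        R=np.array(c['R']).T; t=-R@np.array(c['t'])
    else:
        T=np.array(c['tool_from_camera']);Rt=np.array(o['tool_rot']);R=Rt@T[:3,:3];t=np.array(o['tcp_pos'])+Rt@T[:3,3]
    return K,R,t
def pt(uv,z,n,o=None):
    K,R,t=cam(n,o); r=R@np.linalg.solve(K,[uv[0],uv[1],1]); return t,r
def onz(uv,z,n,o=None):
    t,r=pt(uv,z,n,o); return t+r*(z-t[2])/r[2]
def cloud(d,n,o=None):
    K,R,t=cam(n,o); v,u=np.indices(d.shape); P=np.stack([u,v,np.ones_like(u)],-1)@np.linalg.inv(K).T*d[...,None]
    return P@R.T+t
E
python3 - <<'E'
from h import *
np.set_printoptions(precision=4,suppress=True)
o=ctrl.get_obs();print(o)
for n in ['scene','top','wrist']:
    o,p,d=snap(n,n+'0.png'); C=cloud(d,n,o)
    for k in ['plate','seat_blank','rim_right','long_wedge','wedge_tip','short_wedge','wax_tin']:
        for r in ctrl.recognise(k,n)[:2]:
            u,v=np.round(r['uv']).astype(int); print(n,k,r['p'],r['uv'],C[min(v,383),min(u,511)])
E
python3 -c "
import cv2,numpy as np
a=[cv2.imread('pics/%s0.png'%n) for n in('scene','top')]
cv2.imwrite('pics/a.png',cv2.resize(np.vstack(a),(0,0),fx=.78,fy=.78))"
```

```text
{'time_s': 0.0, 'joint_pos': array([-1.2714,  0.2771, -0.0279,  1.268 , -0.    ,  1.4674]), 'qvel': array([ 0.0004, -0.0009,  0.0022,  0.0022,  0.0004,  0.0008]), 'effort': array([  0.0025, -44.5512,  29.52  ,   0.0164,  -0.0002,   0.    ]), 'tcp_pos': array([ 0.2449, -0.5746,  0.4036]), 'tool_rot': array([[ 0.92  ,  0.392 , -0.0007],
       [ 0.392 , -0.92  ,  0.0021],
       [ 0.0002, -0.0022, -1.    ]]), 'ft_force': array([ 0.2277,  0.0683, -0.8547]), 'torque': array([-0.0061,  0.0144, -0.011 ]), 'gripper_force': 0.0, 'grip_width': 0.08527990346190197}
scene seat_blank 0.83 [250.5, 210.4] [ 0.5509 -0.0197  0.0671]
scene rim_right 0.85 [246.8, 211.5] [ 0.5518 -0.0087  0.0676]
scene long_wedge 0.69 [270.4, 165.8] [ 0.6261 -0.2516  0.0563]
scene wedge_tip 0.74 [269.6, 164.3] [ 0.6328 -0.2643  0.0552]
scene wax_tin 0.58 [231.4, 299.5] [0.4571 0.2047 0.0335]
top plate 0.74 [277.5, 197.3] [ 0.5751 -0.1756  0.0414]
top seat_blank 0.95 [230.7, 201.2] [ 0.5634 -0.0465  0.0702]
top rim_right 0.71 [229.8, 199.6] [ 0.5662 -0.0438  0.0691]
top long_wedge 0.55 [313.9, 176.9] [ 0.6282 -0.2758  0.0519]
top wedge_tip 0.78 [311.3, 175.2] [ 0.6332 -0.2668  0.0562]
top short_wedge 0.71 [342.7, 205.5] [ 0.5467 -0.3527  0.0517]
top wax_tin 0.83 [147.7, 238.2] [0.4686 0.182  0.0339]
```

View pics/a.png

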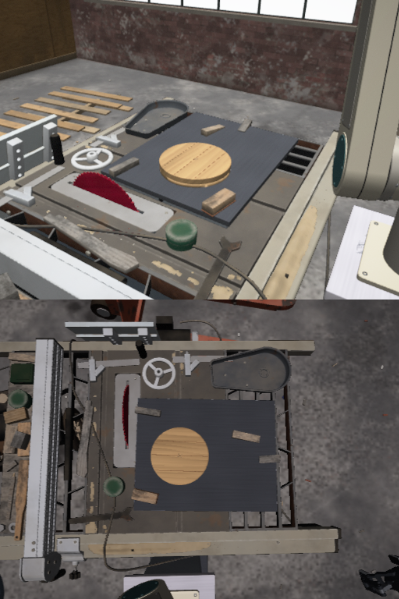

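```bash
python3 - <<'E'
from h import *
np.set_printoptions(precision=4,suppress=True)
for n in ['top','scene']:
    o,p,d=snap(n); C=cloud(d,n,o); 
    m=(d>0)&(C[...,0]>.3)&(C[...,0]<.85)&(C[...,1]>-.45)&(C[...,1]<.1)
    pl=C[m&(abs(C[...,2]-.04)<.006)]; print(n,'plate z',np.median(pl[:,2]),np.percentile(pl,[1,99],axis=0).ravel())
    h=(m&(C[...,2]>.045)&(C[...,2]<.09)).astype(np.uint8)
    k,l,s,c=cv2.connectedComponentsWithStats(h)
    for i in range(1,k):
        if s[i,4]<25: continue
        Q=C[l==i]; r=cv2.minAreaRect((Q[:,:2]*1000).astype(np.float32)); print(s[i,4],c[i],Q.mean(0),r,np.percentile(Q[:,2],[2,50,98]))
E
```

```text
top plate z 0.04087793753163749 [ 0.3771 -0.3847  0.0367  0.7736  0.0957  0.0449]
250 [191.78  143.776] [0.7245 0.0606 0.0576] ((725.444580078125, 61.52214050292969), (78.0727310180664, 22.891218185424805), 79.6292953491211) [0.0468 0.0583 0.0619]
4316 [230.357  200.3976] [ 0.5655 -0.0448  0.0686] ((566.3550415039062, -45.21934509277344), (198.74935913085938, 198.42286682128906), 62.07648849487305) [0.0651 0.0686 0.072 ]
326 [313.9141 175.2761] [ 0.6328 -0.2755  0.0534] ((632.93994140625, -280.2356262207031), (99.04296875, 26.70635986328125), 78.89363861083984) [0.0457 0.0534 0.0613]
247 [346.4818 204.004 ] [ 0.5519 -0.362   0.0535] ((552.1027221679688, -360.2575988769531), (25.92275619506836, 69.31745147705078), 2.235952854156494) [0.0457 0.0535 0.0623]
375 [188.64   252.6187] [0.429  0.0667 0.0638] ((428.6690673828125, 69.14471435546875), (71.3958969116211, 36.313968658447266), 76.81436157226562) [0.0529 0.0643 0.0676]
scene plate z 0.03948399167236316 [ 0.375  -0.3804  0.0367  0.772   0.0973  0.0444]
158 [314.2595 158.7911] [ 0.5505 -0.3634  0.0518] ((551.5613403320312, -359.2025451660156), (28.475133895874023, 68.64450073242188), 1.041482925415039) [0.0452 0.052  0.0602]
206 [269.3932 165.6068] [ 0.6328 -0.2618  0.0517] ((632.0574340820312, -275.80523681640625), (102.83209991455078, 29.196691513061523), 78.0865478515625) [0.0454 0.0513 0.0601]
4142 [249.3959 209.6111] [ 0.5557 -0.0254  0.0652] ((565.0687866210938, -42.37794494628906), (198.90577697753906, 198.51376342773438), 65.09376525878906) [0.0475 0.067  0.0692]
317 [161.5647 210.3407] [0.7217 0.0638 0.055 ] ((725.385986328125, 62.83393096923828), (77.8212890625, 26.778564453125), 80.49896240234375) [0.0456 0.0566 0.0592]
527 [285.3093 252.9469] [0.4228 0.0696 0.0605] ((426.8963623046875, 68.95026397705078), (69.99269104003906, 37.20405960083008), 75.48637390136719) [0.0464 0.0626 0.0648]
```

View pics/top0.png

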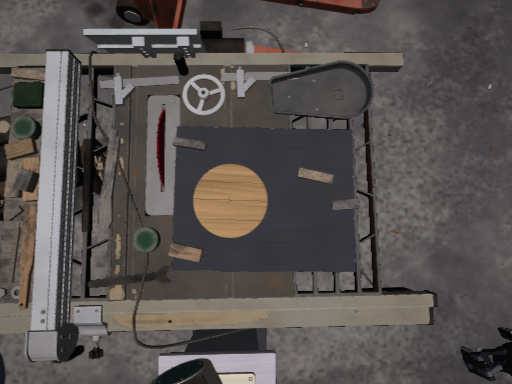

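```bash
cat >> h.py <<'E'
from scipy.spatial.transform import Rotation as Ro
np.set_printoptions(precision=4,suppress=True)
def go(target,psi=None,o=None):
    """world TCP target, psi=world angle (rad) of tool y axis -> row"""
    o=o or ctrl.get_obs(); R=np.array(o['tool_rot']); d=R.T@(np.array(target)-o['tcp_pos'])*1000
    if psi is None: return d,None
    best=None
    for s in (psi,psi+np.pi):
        y=np.array([np.cos(s),np.sin(s),0]); z=np.array([0,0,-1.]); x=np.cross(y,z)
        w=Ro.from_matrix(R.T@np.c_[x,y,z]).as_rotvec(degrees=True)
        if best is None or np.linalg.norm(w)<np.linalg.norm(best): best=w
    return d,best
def state():
    o=ctrl.get_obs(); print(o['time_s'],'tcp',o['tcp_pos'],'F',o['ft_force'],'w',o['grip_width'],o['gripper_force'],'yaw_y',np.arctan2(o['tool_rot'][1,1],o['tool_rot'][0,1]),'j6',o['joint_pos'][5]); return o
BC=np.array([.5655,-.0442])
def tilt(n='scene',rad=.09,band=.012):
    o,p,d=snap(n); C=cloud(d,n,o)
    q=C[(d>0)&(np.hypot(C[...,0]-BC[0],C[...,1]-BC[1])<rad)&(abs(C[...,2]-.068)<band)]
    for _ in range(6):
        A=np.c_[q[:,:2]-BC,np.ones(len(q))]; s=np.linalg.lstsq(A,q[:,2],rcond=None)[0]
        r=q[:,2]-A@s; q=q[abs(r)<max(2.5*r.std(),.002)]
    n_=-s[:2]; return n_,np.hypot(*n_),np.arctan2(n_[1],n_[0]),s[2],len(q)
def wedge(n,o=None,d=None):
    if d is None: o,p,d=snap(n)
    C=cloud(d,n,o)
    q=C[(d>0)&(np.hypot(C[...,0]-.632,C[...,1]+.278)<.065)&(C[...,2]>.042)&(C[...,2]<.07)]
    A=np.c_[q[:,:2]-q[:,:2].mean(0),np.ones(len(q))]; s=np.linalg.lstsq(A,q[:,2],rcond=None)[0]
    return q.mean(0),s,np.arctan2(s[1],s[0]),cv2.minAreaRect((q[:,:2]*1000).astype(np.float32)),len(q)
E
python3 - <<'E'
from h import *
for n in('scene','top'): print(tilt(n)); print(wedge(n))
o=state();print(ctrl.camera_params('wrist')['tool_from_camera'])
print(go([.6,-.28,.38],np.radians(-11),o))
E
```

```text
(array([-0.0012,  0.0011]), np.float64(0.0016697197881048178), np.float64(2.394746649191952), np.float64(0.06740372401479675), 2703)
(array([ 0.6314, -0.2645,  0.05  ]), array([0.109 , 0.0607, 0.05  ]), np.float64(0.5081700463330013), ((627.6795654296875, -273.59228515625), (92.0630111694336, 108.50917053222656), 11.551998138427734), 254)
(array([-0.0012,  0.0012]), np.float64(0.0016971082450793224), np.float64(2.3792923246592244), np.float64(0.0686920619026661), 3475)
(array([ 0.6313, -0.2777,  0.0477]), array([0.0196, 0.0487, 0.0477]), np.float64(1.1880651764875045), ((630.4376831054688, -277.4793395996094), (125.8998031616211, 125.5430679321289), 52.06434631347656), 755)
1.5 tcp [ 0.245  -0.575   0.4047] F [-0.9117 -0.7407  0.0971] w 0.0852334998447991 0.0 yaw_y -1.1679518515334129 j6 1.467387525129942
[[ 0.     -0.9557 -0.2942  0.0749]
 [ 1.     -0.0003  0.0011  0.    ]
 [-0.0011 -0.2942  0.9557  0.0301]
 [ 0.      0.      0.      1.    ]]
(array([ 442.2159, -132.193 ,   24.7099]), array([ -0.0018,  -0.0008, -55.9187]))
```

```bash
python3 -m crank '{"series":[[440,-130,25,0,0,-56,85],[440,-130,25,0,0,-56,85],[440,-130,25,0,0,-56,85],[440,-130,25,0,0,-56,85],[440,-130,25,0,0,-56,85],[440,-130,25,0,0,-56,85],[440,-130,25,0,0,-56,85],[440,-130,25,0,0,-56,85]]}'
python3 -m crank '{"series":[[0,0,0,0,0,0,85],[0,0,0,0,0,0,85]]}' >/dev/null
python3 - <<'E'
from h import *
o=state(); o,p,d=snap('wrist','w1.png')
for k in ['long_wedge','wedge_tip']: print([(r['uv'],r['p'],onz(r['uv'],.045,'wrist',o)) for r in ctrl.recognise(k,'wrist')])
C=cloud(d,'wrist',o); print((d>0).mean(), np.median(C[d>0][:,2]))
m=((d>0)&(C[...,2]>.0425)&(C[...,2]<.07)&(np.hypot(C[...,0]-.632,C[...,1]+.278)<.08)).astype(np.uint8)
k,l,s,c=cv2.connectedComponentsWithStats(m); i=1+np.argmax(s[1:,4]); q=C[l==i]; print(s[i],cv2.minAreaRect((q[:,:2]*1000).astype(np.float32)))
A=np.c_[q[:,:2]-q[:,:2].mean(0),np.ones(len(q))]; print(np.linalg.lstsq(A,q[:,2],rcond=None)[0],np.percentile(q[:,2],[1,50,99]))
E
```

```text
time_s: 2.5
tcp_pos: [0.601, -0.2804, 0.3793]
tool_rot: [[0.186, 0.983, 0.0], [0.983, -0.186, 0.0], [0.0, 0.0, -1.0]]
ft_force: [-1.2, 0.4, 0.8]
grip_width: 0.0851
gripper_force: 0.0
2.75 tcp [ 0.598  -0.2838  0.3797] F [ 0.6324 -0.3443 -0.1886] w 0.08469685200146282 0.0 yaw_y -0.19177463607299272 j6 1.2220820643297623
[([293.3, 155.5], 0.7, array([ 0.6329, -0.2742,  0.045 ]))]
[([291.9, 159.7], 0.88, array([ 0.631 , -0.2777,  0.045 ]))]
0.9958343505859375 0.04068563768447059
[ 277  104   36  110 3323] ((632.30029296875, -279.63323974609375), (100.4495849609375, 28.114763259887695), 78.26078033447266)
[0.0645 0.1396 0.0532] [0.0442 0.0536 0.0611]
```

View pics/w1.png

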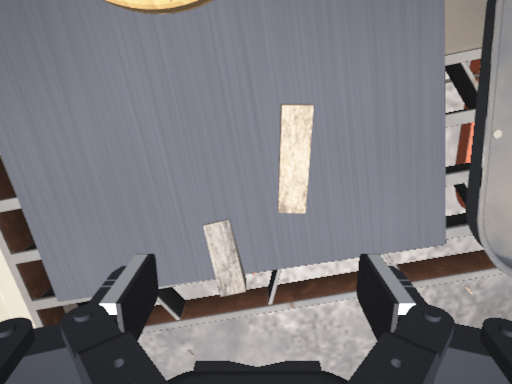

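```bash
python3 - <<'E'
from h import *
print(ctrl.tip_reach, go([.5655,-.129,.255]))
E
```

```text
0.1734 (array([146.1555, -61.4229, 124.8906]), None)
```

```bash
python3 -m crank '{"series":[[146,-61,0,0,0,0,0],[146,-61,0,0,0,0,0],[146,-61,0,0,0,0,0],[146,-61,60,0,0,0,0],[146,-61,110,0,0,0,0],[146,-61,125,0,0,0,0],[146,-61,125,0,0,0,0],[146,-61,125,0,0,0,0]]}'
python3 -m crank '{"series":[[0,0,6,0,0,0,0],[0,0,8,0,0,0,0],[0,0,10,0,0,0,0],[0,0,11,0,0,0,0],[0,0,11,0,0,0,0]]}'
```

```text
time_s: 3.9
tcp_pos: [0.5678, -0.1289, 0.2571]
tool_rot: [[0.19, 0.982, 0.004], [0.982, -0.19, -0.001], [-0.001, 0.004, -1.0]]
ft_force: [-0.1, 0.1, -0.5]
grip_width: -0.0
gripper_force: 0.0
time_s: 4.53
tcp_pos: [0.5665, -0.1279, 0.2436]
tool_rot: [[0.189, 0.982, -0.0], [0.982, -0.189, 0.0], [0.0, -0.0, -1.0]]
ft_force: [0.1, 0.3, 0.7]
grip_width: -0.0001
gripper_force: 0.0
```

```bash
for i in 1 2 3; do python3 -m crank '{"series":[[0,0,1,0,0,0,0],[0,0,1,0,0,0,0]]}' | egrep 'tcp|force'; done; python3 -c "
from h import *
print(tilt('scene'),tilt('top'))"
```

```text
tcp_pos: [0.5665, -0.128, 0.2426]
ft_force: [0.6, -0.7, 0.5]
gripper_force: 0.0
tcp_pos: [0.5665, -0.128, 0.2416]
ft_force: [-0.4, 0.1, -0.2]
gripper_force: 0.0
tcp_pos: [0.5666, -0.1281, 0.2409]
ft_force: [-0.1, -0.9, 0.6]
gripper_force: 0.7
(array([-0.0014, -0.0076]), np.float64(0.007712603288884704), np.float64(-1.7538096792402964), np.float64(0.06744404261228105), 2658) (array([-0.0004, -0.0071]), np.float64(0.00710487042067201), np.float64(-1.6304379319995168), np.float64(0.068847929986951), 1970)
```

Already tilting slightly (about 0.008 rad towards -y). Continue pressing gently.

```bash
for i in 1 2 3; do python3 -m crank '{"series":[[0,0,1,0,0,0,0],[0,0,1,0,0,0,0]]}' | egrep 'tcp|ft_force'; python3 -c "
from h import *
print(tilt('scene')[:3],tilt('top')[:3])"; done
```

```text
tcp_pos: [0.5667, -0.1282, 0.2398]
ft_force: [0.2, -1.7, 1.4]
(array([-0.0022, -0.023 ]), np.float64(0.023119419169113028), np.float64(-1.6663551894607755)) (array([-0.0024, -0.023 ]), np.float64(0.02314616678750284), np.float64(-1.6766625018752546))
tcp_pos: [0.5667, -0.128, 0.2387]
ft_force: [0.7, -0.8, 2.1]
(array([-0.0025, -0.0398]), np.float64(0.03990090743235271), np.float64(-1.6331132251245528)) (array([-0.0008, -0.0367]), np.float64(0.03668305902028739), np.float64(-1.5932706817652011))
tcp_pos: [0.5667, -0.128, 0.2377]
ft_force: [1.2, -1.0, 1.4]
(array([-0.0036, -0.0563]), np.float64(0.05643548043452797), np.float64(-1.6353564026026814)) (array([-0.0026, -0.0544]), np.float64(0.054472045724424455), np.float64(-1.6184127945003943))
```

```bash
python3 -m crank '{"series":[[0,0,0.7,0,0,0,0],[0,0,0.7,0,0,0,0]]}' | egrep 'tcp|ft_force'; python3 -c "
from h import *
b=np.array([-.0012,.0011])
for n in('scene','top'):
  for r in (.06,.075,.09):
    t=tilt(n,r); v=t[0]-b; print(n,r,v,np.arctan2(v[1],v[0]))"
python3 -m crank '{"series":[[0,0,-3,0,0,0,0],[0,0,-8,0,0,0,0],[0,0,-25,0,0,0,0],[0,0,-60,0,0,0,0],[0,0,-60,0,0,0,0],[0,0,-60,0,0,0,0]]}' | egrep 'time|tcp|ft_force'; python3 -c "
from h import *
print(tilt('scene'),tilt('top'))
for n in('scene','top'):
    o,p,d=snap(n); C=cloud(d,n,o); q=C[(C[...,2]>.06)&(C[...,2]<.075)&(np.hypot(C[...,0]-.5655,C[...,1]+.044)<.13)]; print(cv2.minEnclosingCircle((q[:,:2]*1000).astype(np.float32)),cv2.minAreaRect((q[:,:2]*1000).astype(np.float32)))
o=state()"
```

```text
tcp_pos: [0.5667, -0.1281, 0.2374]
ft_force: [-0.4, -1.2, 4.5]
scene 0.06 [-0.0023 -0.0597] -1.6087516523435605
scene 0.075 [-0.0023 -0.0618] -1.6078140864521004
scene 0.09 [-0.0022 -0.0617] -1.606293035425271
top 0.06 [-0.0008 -0.0607] -1.5843903618784934
top 0.075 [ 0.0003 -0.062 ] -1.566634257713727
top 0.09 [-0.0011 -0.0602] -1.5898619202516775
time_s: 7.72
tcp_pos: [0.5664, -0.1279, 0.2974]
ft_force: [-1.4, 0.7, 0.0]
(array([-0.0008,  0.0013]), np.float64(0.001526983841520319), np.float64(2.1390311323858056), np.float64(0.06739179439613209), 2680) (array([0.0011, 0.0033]), np.float64(0.0034891360994558493), np.float64(1.248367825049529), np.float64(0.06882599964660789), 1840)
((565.3046875, -43.59097671508789), 101.62857818603516) ((565.5504150390625, -41.88746643066406), (197.3250732421875, 199.2008819580078), 58.13737487792969)
((568.0386352539062, -41.92723083496094), 99.49141693115234) ((585.4319458007812, -4.5676116943359375), (108.67406463623047, 198.918701171875), 65.06592559814453)
7.925 tcp [ 0.566  -0.1278  0.296 ] F [-0.2179 -0.2876  0.0036] w -6.005145697036933e-05 0.0 yaw_y -0.19058273688606406 j6 1.4279321285973072
```

```bash
python3 - <<'E'
from h import *
print(go([.6368,-.258,.296],-.204))
E
```

```text
(array([-114.4457,   94.1787,   -0.3039]), array([-0.129 , -0.0214,  0.7687]))
```

```bash
python3 -m crank '{"series":[[-114,94,0,0,0,0.8,60],[-114,94,0,0,0,0.8,60],[-114,94,0,0,0,0.8,60],[-114,94,0,0,0,0.8,60],[-114,94,20,0,0,0.8,60],[-114,94,30,0,0,0.8,60],[-114,94,30,0,0,0.8,60],[-114,94,30,0,0,0.8,60]]}'
python3 - <<'E'
from h import *
o=state(); o,p,d=snap('wrist','w2.png')
C=cloud(d,'wrist',o)
m=((d>0)&(C[...,2]>.0425)&(C[...,2]<.07)&(np.hypot(C[...,0]-.632,C[...,1]+.278)<.08)).astype(np.uint8)
k,l,s,c=cv2.connectedComponentsWithStats(m); i=1+np.argmax(s[1:,4]); q=C[l==i]; print(s[i],cv2.minAreaRect((q[:,:2]*1000).astype(np.float32)))
print(np.percentile(q[:,2],[1,50,99]))
q=C[(C[...,2]>.06)&(C[...,2]<.075)&(np.hypot(C[...,0]-.5655,C[...,1]+.044)<.13)]; print(len(q))
# rim: fit circle through nearest rim points (eased edge ~)
a=np.arctan2(q[:,1]+.044,q[:,0]-.5655);r=np.hypot(q[:,0]-.5655,q[:,1]+.044)
for t in np.arange(-2.6,-.5,.2):
    k=abs(a-t)<.1
    if k.sum()>20: print(round(t,1),r[k].max(),k.sum())
print(go([.6368,-.258,.215],-.204))
E
```

```text
time_s: 8.93
tcp_pos: [0.6372, -0.2572, 0.267]
tool_rot: [[0.203, 0.979, -0.0], [0.979, -0.203, 0.0], [0.0, -0.0, -1.0]]
ft_force: [0.1, 0.3, -0.8]
grip_width: 0.0597
gripper_force: 0.0
8.925 tcp [ 0.6372 -0.2572  0.267 ] F [ 0.1375  0.3194 -0.8072] w 0.05973654289273339 0.0 yaw_y -0.20392656109787305 j6 1.2971229303435943
[ 231  173   49  148 6496] ((632.4434814453125, -279.0105285644531), (100.09625244140625, 27.127775192260742), 78.79894256591797)
[0.0447 0.054  0.0611]
4186
-1.8 0.09937722548843306 756
-1.6 0.09952914064605525 1723
-1.4 0.09964346484844362 1335
-1.2 0.09980069848917056 372
(array([-0.6756, -0.5154, 52.4872]), array([ 0.0404,  0.0128, -0.0084]))
```

View pics/w2.png

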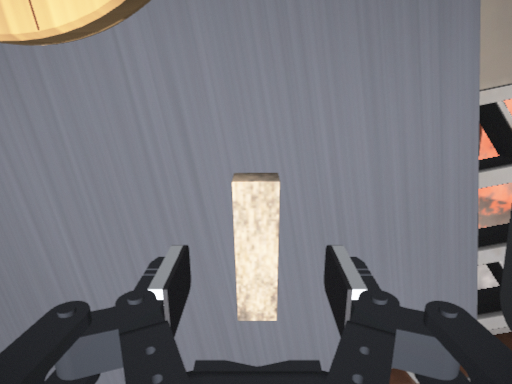

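```bash
python3 -m crank '{"series":[[-1,-0.5,30,0,0,0,60],[-1,-0.5,48,0,0,0,60],[-1,-0.5,52,0,0,0,60],[-1,-0.5,52,0,0,0,60],[-1,-0.5,52,0,0,0,20],[-1,-0.5,52,0,0,0,20],[-1,-0.5,52,0,0,0,20],[-1,-0.5,52,0,0,0,20]]}' 30
python3 -m crank '{"series":[[0,0,0,0,0,0,20],[0,0,0,0,0,0,20],[0,0,0,0,0,0,20]]}'
```

```text
time_s: 9.98
tcp_pos: [0.6371, -0.2589, 0.2162]
tool_rot: [[0.203, 0.979, 0.002], [0.979, -0.203, -0.001], [-0.001, 0.002, -1.0]]
ft_force: [0.3, -0.4, 3.8]
grip_width: 0.025
gripper_force: 30.7
time_s: 10.35
tcp_pos: [0.6371, -0.2589, 0.2162]
tool_rot: [[0.203, 0.979, 0.002], [0.979, -0.203, -0.001], [-0.001, 0.002, -1.0]]
ft_force: [0.4, 0.6, 6.0]
grip_width: 0.025
gripper_force: 30.8
```

```bash
python3 -m crank '{"series":[[0,0,-20,0,0,0,20],[0,0,-50,0,0,-10,20],[0,0,-60,0,0,-30,20],[0,0,-60,0,0,-50,20],[0,0,-60,0,0,-70,20],[0,0,-60,0,0,-95,20],[0,0,-60,0,0,-95,20],[0,0,-60,0,0,-95,20]]}'
python3 -m crank '{"series":[[0,0,0,0,0,-95,20],[0,0,0,0,0,-95,20],[0,0,0,0,0,-95,20],[0,0,0,0,0,-95,20],[0,0,0,0,0,-95,20],[0,0,0,0,0,-95,20],[0,0,0,0,0,-95,20],[0,0,0,0,0,-95,20]]}'
python3 - <<'E'
from h import *
state(); u=np.array([np.cos(-1.6),np.sin(-1.6)]); c=np.array([.5655,-.0435])
g=c+.183*u; print(g,go([*g,.265],-1.6+np.pi/2+np.pi))
E
```

```text
time_s: 11.35
tcp_pos: [0.6364, -0.2585, 0.2756]
tool_rot: [[-0.892, 0.453, -0.0], [0.453, 0.892, 0.0], [0.001, 0.0, -1.0]]
ft_force: [0.8, -0.0, -1.0]
grip_width: 0.0251
gripper_force: 30.1
time_s: 12.35
tcp_pos: [0.6364, -0.2585, 0.2756]
tool_rot: [[-0.515, -0.857, -0.0], [-0.857, 0.515, 0.0], [0.0, 0.0, -1.0]]
ft_force: [0.0, 0.4, -0.1]
grip_width: 0.0253
gripper_force: 30.1
12.35 tcp [ 0.6364 -0.2585  0.2756] F [ 0.0228  0.4342 -0.1104] w 0.025334522041990146 30.116718190256506 yaw_y 2.6011609993112357 j6 -1.510245507871254
[ 0.5602 -0.2264] (array([11.7084, 81.8514, 10.6116]), array([  0.0258,   0.0031, -29.2912]))
```

```bash
python3 -m crank '{"series":[[12,82,0,0,0,-29.3,20],[12,82,0,0,0,-29.3,20],[12,82,0,0,0,-29.3,20],[12,82,10,0,0,-29.3,20],[12,82,10,0,0,-29.3,20],[12,82,10,0,0,-29.3,20]]}'
python3 - <<'E'
from h import *
o=state(); o,p,d=snap('wrist','w3.png'); snap('scene','s3.png'); snap('top','t3.png')
C=cloud(d,'wrist',o)
q=C[(C[...,2]>.06)&(C[...,2]<.075)&(np.hypot(C[...,0]-.5655,C[...,1]+.044)<.11)]; print(len(q))
o2,p,d=snap('top');C=cloud(d,'top')
q=C[(C[...,2]>.075)&(C[...,2]<.11)&(np.hypot(C[...,0]-.56,C[...,1]+.2)<.07)];print(len(q),q.mean(0))
a=[cv2.resize(cv2.imread('pics/s3.png')[110:260,170:340],None,fx=2.3,fy=2.3),cv2.resize(cv2.imread('pics/t3.png')[100:250,180:350],None,fx=2.3,fy=2.3)]
cv2.imwrite('pics/b.png',np.hstack(a))
E
```

```text
time_s: 13.1
tcp_pos: [0.5605, -0.2263, 0.2648]
tool_rot: [[-0.036, -0.999, -0.0], [-0.999, 0.036, 0.0], [-0.0, 0.0, -1.0]]
ft_force: [-0.4, 0.8, -0.1]
grip_width: 0.0253
gripper_force: 30.1
13.1 tcp [ 0.5605 -0.2263  0.2648] F [-0.4368  0.7853 -0.0906] w 0.02528577164366783 30.11980164796114 yaw_y 3.1052514675866334 j6 -2.0251916453463408
66
204 [ 0.5623 -0.1847  0.098 ]
```

View pics/b.png

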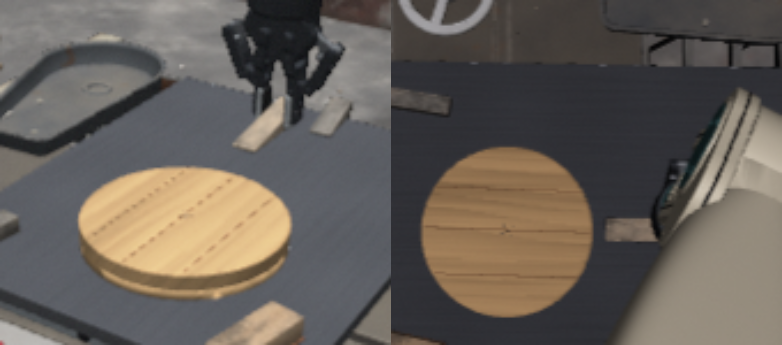

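View pics/w3.png

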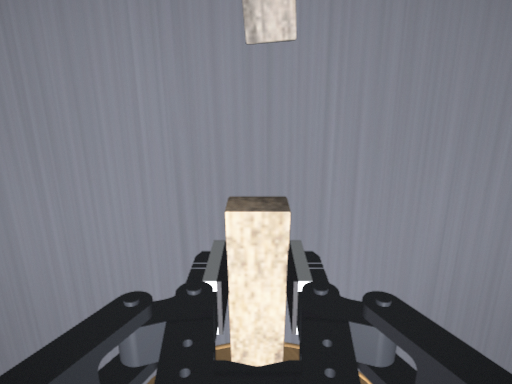

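```bash
python3 -m crank '{"series":[[0,0,30,0,0,0,20],[0,0,44,0,0,0,20],[0,0,46,0,0,0,20],[0,0,46,0,0,0,20]]}' | egrep 'tcp|ft_f'; for i in 1 2 3; do python3 -m crank '{"series":[[0,0,0.7,0,0,0,20],[0,0,0.7,0,0,0,20]]}'| egrep 'tcp|ft_f'; done
```

```text
tcp_pos: [0.5605, -0.2264, 0.2194]
ft_force: [0.8, 0.5, -0.4]
tcp_pos: [0.5606, -0.2264, 0.219]
ft_force: [-0.2, -0.1, -0.7]
tcp_pos: [0.5603, -0.2263, 0.2177]
ft_force: [-1.0, 0.1, -0.5]
tcp_pos: [0.5603, -0.2262, 0.2168]
ft_force: [0.1, 0.1, -0.1]
```

```bash
for i in 1 2 3; do python3 -m crank '{"series":[[0,0,0.4,0,0,0,20],[0,0,0.4,0,0,0,20]]}'| egrep 'tcp|ft_f'; done
python3 -c "
from h import *
K,R,t=cam('top')
o,p,d=snap('top','t4.png');C=cloud(d,'top')
m=((d>0)&(C[...,2]>.0425)&(C[...,2]<.075)&(abs(C[...,0]-.561)<.02)&(C[...,1]<-.147)&(C[...,1]>-.26)); q=C[m]; print(len(q),q[:,1].max(),q.mean(0))
for a in np.arange(-.26,-.145,.01):
  k=abs(q[:,1]-a)<.005
  if k.sum()>4: print(round(a,3),np.median(q[k,2]),q[k,0].min(),q[k,0].max())
"
```

```text
tcp_pos: [0.5603, -0.2262, 0.2165]
ft_force: [0.5, -0.2, 0.3]
tcp_pos: [0.5603, -0.2263, 0.2162]
ft_force: [0.9, 0.1, 0.4]
tcp_pos: [0.5603, -0.2263, 0.2161]
ft_force: [-0.7, 0.8, 4.3]
213 -0.1474547118210024 [ 0.5615 -0.1827  0.0479]
-0.21 0.0528251645405341 0.5440375142100377 0.5679375765899937
-0.2 0.05123440161322246 0.5491147198706054 0.5774580199856122
-0.19 0.04922034957565147 0.5415000268127661 0.5802501296674831
-0.18 0.046799923101993324 0.5417108674362271 0.5805062305383722
-0.17 0.046543474865989864 0.5418080405572826 0.5747678747289549
-0.16 0.045252468170220994 0.542008118807545 0.5749056491109547
-0.15 0.04304092242694868 0.5448640927476214 0.578087238876629
```

```bash
python3 -m crank '{"series":[[0,0,-0.3,0,0,0,20],[-5,0,-0.3,0,0,0,20],[-10,0,-0.3,0,0,0,20],[-14,0,-0.3,0,0,0,20],[-16,0,-0.3,0,0,0,20],[-16,0,-0.3,0,0,0,20]]}'| egrep 'time|tcp|ft_f'; for i in 1 2 3 4; do python3 -m crank '{"series":[[-1,0,0,0,0,0,20],[-1,0,0,0,0,0,20]]}'| egrep 'tcp|ft_f'; done; python3 -c "
from h import *
print(tilt('scene'))"
```

```text
time_s: 16.1
tcp_pos: [0.561, -0.21, 0.2162]
ft_force: [0.5, -0.7, 3.8]
tcp_pos: [0.561, -0.2094, 0.2162]
ft_force: [0.1, -2.2, 3.2]
tcp_pos: [0.561, -0.2084, 0.2161]
ft_force: [0.1, -2.0, 4.4]
tcp_pos: [0.5611, -0.2073, 0.2161]
ft_force: [-0.2, -1.8, 4.9]
tcp_pos: [0.5611, -0.2063, 0.2162]
ft_force: [-0.2, -2.8, 4.3]
(array([-0.0011,  0.0009]), np.float64(0.0014182337008262443), np.float64(2.4614901322993537), np.float64(0.0673712910651146), 2686)
```

```bash
python3 -m crank '{"series":[[0,0,-0.4,0,0,0,20],[-1,0,-0.4,0,0,0,20],[-1,0,-0.4,0,0,0,20]]}'| egrep 'tcp|ft_f'; python3 -m crank '{"series":[[-1,0,0,0,0,0,20],[-1,0,0,0,0,0,20]]}'| egrep 'tcp|ft_f'; python3 -m crank '{"series":[[-1,0,0,0,0,0,20],[-1,0,0,0,0,0,20]]}'| egrep 'tcp|ft_f'
```

```text
tcp_pos: [0.5609, -0.205, 0.2162]
ft_force: [0.5, -1.6, 1.8]
tcp_pos: [0.5609, -0.204, 0.2162]
ft_force: [0.2, -0.9, 2.8]
tcp_pos: [0.5609, -0.203, 0.2162]
ft_force: [0.2, -0.1, 1.2]
```

```bash
cat > f.py <<'E'
from h import *
F=[];Z=[]
for i in range(3): F.append(ctrl.get_obs()['ft_force']); ctrl.camera('scene')
t=tilt('scene'); o=ctrl.get_obs(); print(o['tcp_pos'],'F',np.mean(F,0),'tilt',t[0],'z',t[3])
E
for i in 1 2 3; do python3 -m crank '{"series":[[-1,0,0,0,0,0,20],[-1,0,0,0,0,0,20]]}' >/dev/null; python3 f.py; done
```

```text
[ 0.561  -0.202   0.2162] F [-0.1657 -1.0582  0.3392] tilt [-0.001   0.0006] z 0.06737846714651784
[ 0.5611 -0.2012  0.2163] F [-0.235   0.021  -0.3557] tilt [-0.0012  0.0008] z 0.06741277756913838
[ 0.5613 -0.2006  0.2165] F [-0.5788 -3.2054 -0.6916] tilt [-0.0018  0.0003] z 0.06736018587315154
```

```bash
python3 -m crank '{"series":[[0,0,0.3,0,0,0,20],[0,0,0.5,0,0,0,20],[0,0,0.5,0,0,0,20]]}' >/dev/null; python3 f.py
```

```text
[ 0.5614 -0.2004  0.2162] F [-1.4651 -4.0925  0.8291] tilt [-0.0014  0.0002] z 0.06739342818952157
```

```bash
python3 -m crank '{"series":[[0.4,0,0,0,0,0,20],[0.4,0,0,0,0,0,20]]}' >/dev/null; python3 f.py
```

```text
[ 0.5613 -0.2006  0.2162] F [-0.6868 -3.0805  3.3164] tilt [-0.0016  0.    ] z 0.06736721923621676
```

```bash
python3 -m crank '{"series":[[0.4,0,0,0,0,0,30],[0.4,0,0,0,0,0,40],[0.4,0,0,0,0,0,45],[0.4,0,0,0,0,0,45]]}'; python3 -m crank '{"series":[[0,0,-15,0,0,0,45],[0,0,-60,0,0,0,45],[0,0,-60,0,0,0,45],[60,0,-60,0,0,0,45],[60,0,-60,0,0,0,45],[60,0,-60,0,0,0,0],[60,0,-60,0,0,0,0]]}'; python3 - <<'E'
from h import *
print(tilt('scene'),tilt('top'))
o=state(); o,p,d=snap('wrist','w5.png'); snap('scene','s5.png')
for n in('scene','top'):
    o1,p,d=snap(n); C=cloud(d,n,o1); q=C[(C[...,2]>.06)&(C[...,2]<.075)&(np.hypot(C[...,0]-.5655,C[...,1]+.044)<.13)]; print(cv2.minEnclosingCircle((q[:,:2]*1000).astype(np.float32)),cv2.minAreaRect((q[:,:2]*1000).astype(np.float32)))
    q=C[(C[...,2]>.044)&(C[...,2]<.075)&(abs(C[...,0]-.56)<.03)&(C[...,1]<-.15)&(C[...,1]>-.28)]; print(cv2.minAreaRect((q[:,:2]*1000).astype(np.float32)),q[:,1].min())
a=[cv2.resize(cv2.imread('pics/s5.png')[130:230,190:320],None,fx=3,fy=3),cv2.resize(cv2.imread('pics/w5.png'),(400,300))]
cv2.imwrite('pics/c.png',np.hstack(a))
c=np.array([.5655,-.0435]);u=np.array([np.cos(-1.6),np.sin(-1.6)])
print(go([*(c+.085*u),.251]))
E
```

```text
time_s: 20.9
tcp_pos: [0.5611, -0.2009, 0.2157]
tool_rot: [[-0.035, -0.999, -0.0], [-0.999, 0.035, 0.001], [-0.001, 0.0, -1.0]]
ft_force: [0.5, -0.1, 0.2]
grip_width: 0.0452
gripper_force: 0.0
time_s: 21.78
tcp_pos: [0.5588, -0.2601, 0.2756]
tool_rot: [[-0.034, -0.999, -0.001], [-0.999, 0.034, 0.001], [-0.001, 0.001, -1.0]]
ft_force: [-0.4, 0.1, -0.2]
grip_width: 0.0087
gripper_force: 0.0
(array([-0.0021,  0.0005]), np.float64(0.0021719078640270646), np.float64(2.8907008786056814), np.float64(0.06739576332934331), 2715) (array([-0.0014,  0.0005]), np.float64(0.0014799971371501574), np.float64(2.7745295616033605), np.float64(0.06866547110431512), 3470)
21.875 tcp [ 0.559  -0.2601  0.2757] F [-0.9204  0.0282 -0.3606] w -0.00012245345394515313 0.0 yaw_y 3.1074099693562784 j6 -2.0769381528606017
((566.206787109375, -42.45640563964844), 101.1081771850586) ((565.49462890625, -42.01896667480469), (198.4613800048828, 198.70814514160156), 82.71533203125)
((562.6041870117188, -199.52291870117188), (65.0155258178711, 28.590185165405273), 87.52572631835938) -0.23217058271196223
((566.8287353515625, -44.53289794921875), 100.18257904052734) ((566.5568237304688, -45.011260986328125), (196.409423828125, 197.46229553222656), 88.84175109863281)
((557.8701171875, -207.81924438476562), (117.60956573486328, 55.28959274291992), 85.31527709960938) -0.2661799888594407
(array([-132.1082,    0.6777,   24.9008]), None)
```

View pics/c.png

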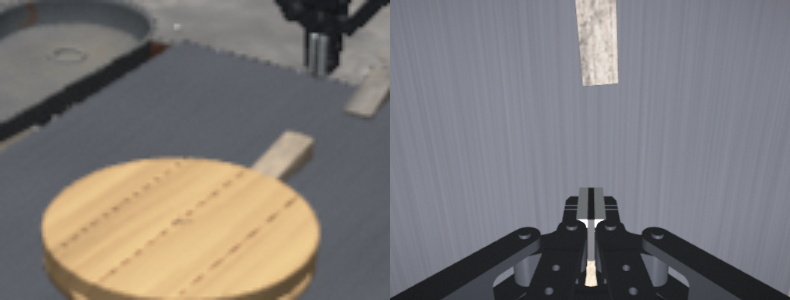

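```bash
python3 -m crank '{"series":[[-60,0,0,0,0,0,0],[-110,0,0,0,0,0,0],[-132,0,0,0,0,0,0],[-132,0,15,0,0,0,0],[-132,0,25,0,0,0,0],[-132,0,28,0,0,0,0],[-132,0,30,0,0,0,0],[-132,0,30,0,0,0,0]]}' | egrep 'time|tcp|ft_f'; for i in 1 2 3 4 5; do python3 -m crank '{"series":[[0,0,1,0,0,0,0],[0,0,1,0,0,0,0]]}'| egrep 'tcp|ft_f'; done;  python3 f.py
```

```text
time_s: 23.08
tcp_pos: [0.5638, -0.1297, 0.2458]
ft_force: [0.1, 0.2, -0.5]
tcp_pos: [0.5638, -0.1292, 0.2451]
ft_force: [0.2, 0.2, -0.1]
tcp_pos: [0.5637, -0.129, 0.2439]
ft_force: [-0.2, -1.2, 0.4]
tcp_pos: [0.5637, -0.1291, 0.2428]
ft_force: [-0.1, 0.2, 0.2]
tcp_pos: [0.5637, -0.1291, 0.2418]
ft_force: [-0.1, -0.5, 0.2]
tcp_pos: [0.5638, -0.1291, 0.2414]
ft_force: [-1.9, -0.7, 3.3]
[ 0.5638 -0.1291  0.2413] F [-1.4121 -0.0189  3.7844] tilt [-0.0017 -0.0008] z 0.067383446681435
```

Firm immediately, with no rocking. Press on to 6 N or slightly more.

```bash
python3 -m crank '{"series":[[0,0,0.5,0,0,0,0],[0,0,0.5,0,0,0,0],[0,0,0.5,0,0,0,0]]}'| egrep 'tcp|ft_f';python3 f.py
```

```text
tcp_pos: [0.5638, -0.1291, 0.2412]
ft_force: [-2.3, 0.3, 7.3]
[ 0.5638 -0.1291  0.2412] F [-2.5472  0.354   7.6337] tilt [-0.0016 -0.0008] z 0.0673558377262939
```

```bash
python3 -m crank '{"series":[[0,0,0.5,0,0,0,0],[0,0,0.5,0,0,0,0],[0,0,0.5,0,0,0,0],[0,0,-2,0,0,0,0],[0,0,-30,0,0,0,0],[0,0,-80,0,0,0,0],[0,0,-120,0,0,0,0],[0,0,-120,0,0,0,0]]}'| egrep 'time|tcp|ft_f'; python3 - <<'E'
from h import *
print(tilt('scene'))
for n in('scene',):
    o1,p,d=snap(n,'s6.png'); C=cloud(d,n,o1); q=C[(C[...,2]>.06)&(C[...,2]<.075)&(np.hypot(C[...,0]-.5655,C[...,1]+.044)<.13)]; print(cv2.minEnclosingCircle((q[:,:2]*1000).astype(np.float32)))
    q=C[(C[...,2]>.044)&(C[...,2]<.075)&(abs(C[...,0]-.56)<.03)&(C[...,1]<-.15)&(C[...,1]>-.28)]; print(cv2.minAreaRect((q[:,:2]*1000).astype(np.float32)),q[:,1].min())
state()
E
```

```text
time_s: 26.1
tcp_pos: [0.5654, -0.1297, 0.3642]
ft_force: [-0.3, -0.7, -0.9]
(array([-0.0017,  0.0006]), np.float64(0.0018067602582737185), np.float64(2.8247839604497598), np.float64(0.06738419065782453), 2683)
((565.6746826171875, -43.68437576293945), 101.85994720458984)
((561.80859375, -199.96487426757812), (65.63762664794922, 27.78752326965332), 86.15361785888672) -0.233299473338888
26.2 tcp [ 0.5637 -0.1291  0.3601] F [-0.2311  0.199   0.0986] w -7.897927990440844e-05 0.0 yaw_y 3.1062968247515754 j6 -1.8724200451345971
```

```bash
python3 -c "
from station import ctrl
print(ctrl.hand_in())"
```

```text
the job is handed in; nothing more can be done
None
```

The job is handed in at about 26 s: the first press, at the right-hand rim, rocked the blank about 0.06 rad with the loose side's middle nearly straight right (1.60 rad clockwise from x); the long wedge is snug there, tip about 14 mm inside the rim, and a 7.6 N press above it moved the blank only about 0.001 rad, though the insertion push read about 4.1 N at its peak, right at the 4 N limit, with no measurable lift or shift.

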